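# Lever up the rinse-tank lid

## Robot

A 6-joint arm with a two-finger parallel gripper is mounted at the origin on the work surface. World frame = base frame: x ahead of the robot, y to its left, z up, the work surface at z = 0. Lengths are in m, angles in rad, forces in N, time in s.
With the tool pointing down it reaches from about 0.35 to 0.725 m from the base axis. Payload 4.3 kg.
Tool frame: the origin (TCP) lies on the mounting face of the last link; the fingertips stand 173 mm ahead of it and the grasp point (between the pads) lies 155 mm ahead of it; z points along the fingers, y is the line along which they close (so a half turn about z gives the same grasp; the last joint's range is limited). The gripper opens to 85 mm and grips with 20 to 120 N. Pads are 22 mm wide; open, the fingers measure 114 mm over their backs; the gripper's body (76 mm by 85 mm) begins 54 mm behind the grasp point. The pads swing forward as they close: fully open they stand 13 mm farther back than shut.
Start: joints at [-1.33, 0.377, 0.081, 1.274, 0, 1.46], TCP at [0.198, -0.54, 0.405] pointing down, gripper open.
Joint ranges: [-2.72, 2.72], [-0.84, 1.66], [-1.02, 1.22], [-1.77, 2.12], [-1.37, 1.28], [-3.14, 3.14]. Speed limits (rad/s): [2.57, 2.57, 3.14, 3.14, 3.14, 3.14].

## Interface

Orientations are given as a unit quaternion [w, x, y, z].
In Python, from plant import readout, capture, arm, cut_out, tip_of gives the robot as it stands.
- The arm moves only by the shell command python3 -m pendant 'ROWS'. ROWS is text: rows parted by semicolons, each of 7 numbers parted by spaces: the closure in counts, from 0 (fully open) to 255 (shut), then the shift along the tool's x, y, z as a fraction of full scale, then the turn, a rotation vector about the tool's x, y, z as a fraction of full scale. A call has exactly 5 rows; each row shifts and turns the commanded pose from where the row before left it, along the tool's axes as they then stand; what a row does not reach is not made up. Full scale, the value 1, is 30 mm for a shift and pi/2 rad for a turn. A row lasts 1/8 s, in which the tool goes at most 62.5 mm and 10.7 degrees, less where a joint would pass 70% of its speed; a pose out of reach is approached as far as the arm can. A call with a number of a shift or a turn outside -1 to 1 is refused whole. A call with a gripper value outside its range is refused whole. The fingers move at their own pace and stop on an object; the grip force is fixed at half the most. Time passes only in rows, so rows that do not move let the fingers close, or fill a call up. It gives the time, the measured TCP pose, the force, the opening and the grip force at its end, in the units of the state.
- readout.observe(): the state, without advancing time (a new reading comes with each control period).
- capture(name): name is "scene" or "top" or "wrist"; returns a dict with "pixels" (400x640x3 uint8, red, green, blue), "range_z" (400x640 float32, m along the optical axis (not along the pixel's ray), 0 where there is no reading), "K" (3x3 intrinsics, pixels), "D" ([k1, k2, p1, p2, k3] as OpenCV has them; the pictures are not rectified), "T" (4x4, takes a point from camera to world coordinates). Camera axes: x right, y down, z forward; pixel columns grow to the right and rows downward; lengths in m; the calibration is good to about 2 mm. A picture is of the moment at which its call begins.
- arm.close_job(): hands the job in; it is judged then, once.
Trained networks look in the newest picture that a camera, given by its name, has taken for a name from the list of things; names that differ only in an ending like _2 or _b are one class to them, and where a whole thing is asked for, a point or a joint stands for the part that bears it (a point fixed in the world has none). Each returns a list of dicts, best first, with "conf" (0 to 1); they miss things now and then, are a little off and sometimes report something else, mostly with a low value. They report only what shows in the picture. A call takes as long as a camera call.
- cut_out(thing, camera): "region" (400x640 bool, what is visible of it) and "rect" ([left, top, right, bottom] in pixels, round what is visible of it).
- tip_of(thing, camera): "location" ([column, row] in pixels: a listed point, or the origin of a listed thing).
The state is a dict: "time": time; "joints": joint angles; "qd": joint speeds; "effort": joint torques, N m; "tcp_pos": TCP position; "tool_rot": TCP orientation; "wrist_force": force on the tool from outside, world axes, zero at the start; "ft_torque": the same for the moment, N m; "grip_width": opening from 0.0 (shut) to 1.0 (fully open); "gripper_force": force on a finger pad.
Only numpy, scipy, OpenCV 4.12 (cv2) and the standard library are available. Lean on these libraries where they do the work, as an engineer would, in place of code of your own. Each camera call takes 0.05 s, during which the arm holds its last target. There are 200 camera calls.

## Task

Push the swing stop aside by its peg so that its post is clear from under the bar, then press the long end of the lever right down to its rubber pad so that the short end raises the tank's heavy lid. Finish while still holding the lever down with the fingers, the lid standing raised and still. Only push and press: leave the lever seated in its fork, don't touch the lid, and leave the loose parts round about where they are.

Things in the scene. Friction and masses are not known exactly. Their poses are not given: they have to be found in the camera images.
- station: fixed lever stand and grey open tank in one. Origin on the bench straight below the lever's pivot, z up; the lever's long end points along -y, the tank (250 x 160 mm, 107 high) is centred at y = +205 mm. Fork at the origin: 137 mm high, 58 (x) by 66 mm (y). Base plate 100 mm wide, 12 thick, y -280 to +120. Rubber pad 50 x 50 mm under the tread at y = -235, top 22 mm above the bench.
- lever_pin (a point): middle of the lever's cross pin (its pivot), 120 mm above the bench, lying loose in the fork's open-topped slots. The lever is a loose dark steel bar, 0.7 kg, 24 mm wide, 14 thick, reaching 262 mm from the pin at the long end and 112 mm at the short end, whose 24 mm roller bears under the lid's lip. Axes: x along the pin, -y along the bar to the long end.
- tread (a point): centre of the top of the tread plate at the lever's long end, 235 mm from the pin; plate 48 mm wide, 55 long, 14 thick. At rest the bar slopes up to it by 0.22 rad, this point about 176 mm above the bench; down on the pad it slopes down by about 0.36 rad, this point about 44 mm above the bench. About 5 to 15 N straight down here raises the lid; it comes up again if let go.
- lid (a joint): opening angle of the lid, rad: 0 shut; about 0.28 when the lever is down on its pad. Steel plate 250 x 206 x 12 mm, 4 to 6 kg, hinged at the tank's edge farthest from the lever; falls shut if not held up.
- lid_lip (a point): middle of the upper front edge of the lid, the edge above the lever's short end; about 123 mm above the bench when shut.
- stop (a joint): angle of the swing stop, rad, 0 to 0.65, growing counter-clockwise seen from above. Starts at 0 to 0.12 with its post under the bar, so that the bar can sink only about 8 mm there; the post is clear of the bar from about 0.25. Stays where it is left; about 1 N at the peg turns it.
- stop_pivot (a point): top of the upright pivot the stop turns about, on the bar's line, 55 mm from the pin towards the long end. The stop is a flat crank, its arms 15 to 25 mm above the bench: one arm runs 105 mm from the pivot along under the bar to an upright post 28 mm across and 140 mm high, a second one 115 mm square out from the post to the peg.
- stop_peg (a point): centre of the top of the stop's upright peg, 18 mm across, top 90 mm above the bench, 115 mm out to the side of the bar (station's -x side). Pushing it towards the bar and round the pivot opens the stop; at stop = 0.42 it stands about 60 mm from the bar's centre line.
- bearing: bystander, loose: steel ball-bearing ring lying flat, 52 mm across, 18 mm high; origin under its centre
- bolt: bystander, loose: steel bolt standing on its head, 24 mm across, 64 mm high; origin under its centre
- socket: bystander, loose: steel socket standing upright, 26 mm across, 62 mm high; origin under its centre
- hub: bystander, loose: aluminium flanged hub lying flat, 124 mm across, 40 mm high; origin under its centre
- can: bystander, loose: standing can, 66 mm across, 110 mm high; origin under its centre
- wrench: bystander, loose: steel wrench lying on the bench
- driver: bystander, loose: screwdriver lying on the bench

How it is judged:
On the way, in this order (a step that is already met when the one before it is completed fails the run):
1. the stop is swung clear of the bar (value of joint stop above 0.26 rad), for 0.2 s.
2. the lever has raised the lid (value of joint lid above 0.23 rad and contact force between the fingers and lever above 1 N), for 0.3 s.
At the end, for the whole second after the job is handed in: the fingers still press on the lever (over 1 N), its tread is down to less than 80 mm above the bench (44 mm is fully down), the lid, carried by the lever, is held still at more than 0.23 rad, the stop is clear (over 0.24 rad), the lever is seated in its fork, and no loose part has moved 30 mm (all of step 2 and value of joint lid below 0.45 rad and velocity of joint lid between -0.08 and 0.08 rad/s and contact force between lever and lid above 3 N and value of joint stop above 0.24 rad and height (world z) of tread below 0.08 m and z of lever_pin in the frame of station below 0.132 m and distance of each of bearing, bolt, socket, hub, can, wrench, driver from where it was at the start of the episode below 0.03 m); the arm keeps its last pose, push and grip.
It fails at once if the robot touches the lid (contact force between any of the fingers, the arm and lid above 1 N).
It fails at once if the lever is lifted out of its fork (pin 15 mm up or 20 mm off) (z of lever_pin in the frame of station above 0.135 m or distance of lever_pin from where it was at the start of the episode above 0.02 m).
It fails at once if the long end of the lever is lifted (tread over 205 mm high) (height (world z) of tread above 0.205 m).
It fails at once if a loose part is moved by more than 30 mm (distance of any of bearing, bolt, socket, hub, can, wrench, driver from where it was at the start of the episode above 0.03 m).
It also fails if it takes over 48 s, if anything falls off the work surface, if the arm or the gripper's body presses on something with over 40 N, if the wrist force passes 120 N, or if a joint passes its speed limit or range.

## Working session

There is one attempt and no reset: what is moved stays moved. The work goes in short steps, Python scripts to look and compute and a shell command to move; the robot and the scene stay as the last step left them, time stands still between calls to the robot, and variables do not carry over. Pictures are saved under pics/ and viewed, at most 10 in all, crops included, and the job is handed in when it is done.

```bash
mkdir -p pics; ls; cat > h.py <<'E'
import numpy as np,cv2
from plant import readout,capture,arm,cut_out,tip_of
def ray(c,p):
    u=cv2.undistortPoints(np.array([[p]],float),c["K"],c["D"])[0,0]
    return np.array([u[0],u[1],1.])
def at_depth(c,p,d=None):
    if d is None:
        x,y=int(round(p[0])),int(round(p[1])); w=c["range_z"][max(0,y-2):y+3,max(0,x-2):x+3]; w=w[w>0]; d=np.median(w) if w.size else np.nan
    return (c["T"]@np.r_[ray(c,p)*d,1])[:3]
def at_z(c,p,z):
    r=c["T"][:3,:3]@ray(c,p); o=c["T"][:3,3]
    return o+r*(z-o[2])/r[2]
E
python3 - <<'E'
from h import *
print({k:np.round(v,3) for k,v in readout.observe().items()})
for cam in("scene","top"):
    c=capture(cam); cv2.imwrite(f"pics/{cam}0.png",c["pixels"][:,:,::-1])
    print(cam,"cam at",c["T"][:3,3].round(3))
    for n,z in (("lever_pin",.12),("tread",.176),("lid_lip",.123),("stop_pivot",None),("stop_peg",.09),("station",0),("bearing",0),("bolt",0),("socket",0),("hub",0),("can",0)):
        for d in tip_of(n,cam)[:1]:
            p=d["location"]; print(n,round(d["conf"],2),np.round(p),"depth",at_depth(c,p).round(3), "z" ,at_z(c,p,z).round(3) if z is not None else "")
E
```

```text
pics
{'time': np.float64(0.0), 'joints': array([-1.33 ,  0.378,  0.08 ,  1.274,  0.   ,  1.46 ]), 'qd': array([-0.   ,  0.001,  0.   ,  0.001,  0.002,  0.   ]), 'effort': array([ 1.0000e-03, -4.6361e+01,  2.6987e+01,  2.1000e-02, -0.0000e+00,
       -0.0000e+00]), 'tcp_pos': array([ 0.198, -0.54 ,  0.404]), 'tool_rot': array([-0.001,  0.985,  0.174, -0.   ]), 'wrist_force': array([-0.843, -0.196, -0.349]), 'ft_torque': array([ 0.018,  0.021, -0.056]), 'gripper_force': np.float64(0.0), 'grip_width': np.float64(1.002)}
scene cam at [1.127 0.569 1.123]
lever_pin 0.7 [341. 224.] depth [0.589 0.077 0.128] z [0.585 0.073 0.12 ]
tread 0.96 [295. 164.] depth [ 0.553 -0.139  0.175] z [ 0.553 -0.139  0.176]
lid_lip 0.76 [362. 244.] depth [0.593 0.154 0.112] z [0.598 0.159 0.123]
stop_pivot 0.61 [332. 231.] depth [0.624 0.077 0.127] z 
stop_peg 0.83 [335. 179.] depth [ 0.46  -0.071  0.091] z [ 0.459 -0.072  0.09 ]
station 0.65 [337. 251.] depth [0.624 0.095 0.048] z [0.601 0.074 0.   ]
bearing 0.54 [302. 265.] depth [0.707 0.038 0.005] z [0.705 0.035 0.   ]
bolt 0.55 [342. 227.] depth [0.595 0.
[... 320 characters left out ...]
h [0.589 0.084 0.126] z [0.59  0.084 0.12 ]
tread 0.82 [376. 202.] depth [ 0.562 -0.148  0.177] z [ 0.562 -0.148  0.176]
lid_lip 0.9 [264. 189.] depth [0.607 0.163 0.121] z [0.606 0.163 0.123]
stop_pivot 0.61 [315. 204.] depth [0.58  0.022 0.028] z 
stop_peg 0.65 [345. 241.] depth [ 0.464 -0.066  0.087] z [ 0.464 -0.066  0.09 ]
station 0.76 [300. 198.] depth [0.58  0.062 0.13 ] z [0.602 0.07  0.   ]
bolt 0.59 [364. 167.] depth [ 0.701 -0.131  0.01 ] z [ 0.703 -0.132  0.   ]
socket 0.64 [278. 234.] depth [0.485 0.128 0.059] z [0.489 0.135 0.   ]
hub 0.71 [463. 180.] depth [ 0.653 -0.43   0.039] z [ 0.661 -0.443  0.   ]
can 0.84 [436. 258.] depth [ 0.416 -0.322  0.109] z [ 0.418 -0.35   0.   ]
```

View pics/top0.png

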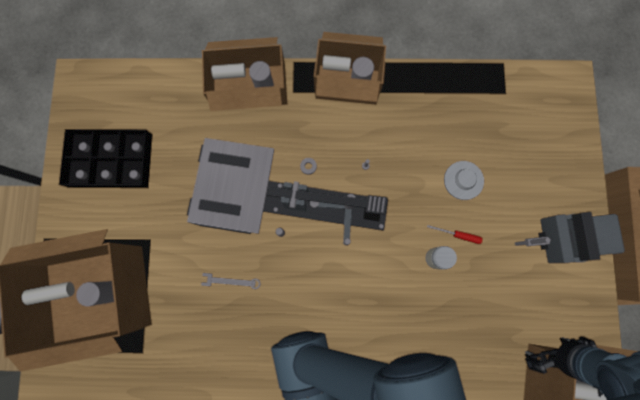

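View pics/scene0.png

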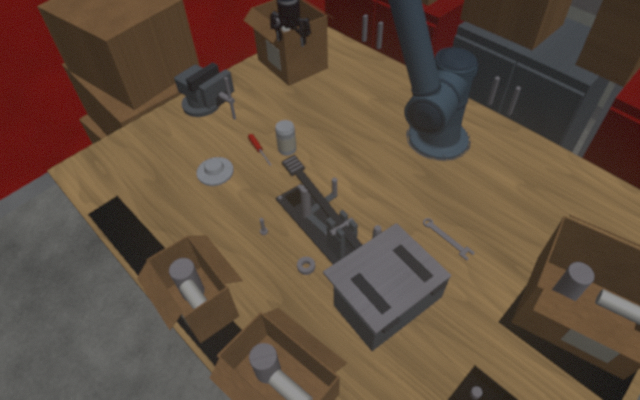

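The top view shows the station lying along the table: the peg is at (347,241), the tread at (376,205) and the tank at (232,185). The can (441,258) and screwdriver (460,236) are clear of the working side. The scene view agrees, with nothing beside the peg. Measured points fit the given sizes: station yaw is about -0.145 rad and the stop is at about 0.09 rad. I'll move above the near side of the peg with the fingers closed.

```bash
python3 -m pendant '255 1 -1 0 0 0 0;255 1 -1 0 0 0 0;255 1 -1 0 0 0 0;255 1 -1 0 0 0 0;255 1 -1 0 0 0 0'
python3 -m pendant '255 1 -1 0 0 0 0;255 1 -1 0 0 0 0;255 1 -1 0 0 0 0;255 1 -1 0 0 0 0;255 1 -1 0 0 0 0'
python3 -m pendant '255 1 -1 0 0 0 0;255 1 -1 0 0 0 0;255 1 -1 0 0 0 0;255 0 0 0 0 0 0;255 0 0 0 0 0 0'
python3 -m pendant '255 0 0 0 0 0 -0.1;255 0 0 0 0 0 -0.1;255 0 0 0 0 0 -0.1;255 0 0 0 0 0 0;255 0 0 0 0 0 0'
```

```text
time: 1.82
tcp_pos: [0.2873, -0.3463, 0.4048]
tool_rot: [0.0, 0.985, 0.174, 0.0]
wrist_force: [0.7, -0.5, 1.0]
grip_width: 0.001
gripper_force: 0.0
time: 2.45
tcp_pos: [0.3766, -0.1539, 0.405]
tool_rot: [0.0, 0.985, 0.174, 0.0]
wrist_force: [1.1, 0.3, -0.1]
grip_width: -0.0
gripper_force: 0.0
time: 3.08
tcp_pos: [0.4296, -0.0399, 0.4047]
tool_rot: [0.0, 0.985, 0.175, -0.0]
wrist_force: [-0.8, -1.3, -0.4]
grip_width: -0.001
gripper_force: 0.0
time: 3.7
tcp_pos: [0.4296, -0.0404, 0.4047]
tool_rot: [0.0, 0.917, 0.398, -0.0]
wrist_force: [0.7, 0.1, 0.3]
grip_width: -0.003
gripper_force: 0.0
```

```bash
python3 -m pendant '255 0 0 1 0 0 0;255 0 0 1 0 0 0;255 0 0 1 0 0 0;255 0 0 1 0 0 0;255 0 0 1 0 0 0'
python3 -m pendant '255 0 0 0.7 0 0 0;255 0 0 0 0 0 0;255 0 0.3 0 0 0 0;255 0 0.3 0 0 0 0;255 0 0 0 0 0 0'
python3 - <<'E'
from h import *
print(readout.observe()["tcp_pos"])
for cam in("top","scene"):
    c=capture(cam); cv2.imwrite(f"pics/{cam}1.png",cv2.resize(c["pixels"][120:280,220:460,::-1],None,fx=3,fy=3))
    for n,z in (("tread",.176),("stop_peg",.09)):
        for d in tip_of(n,cam)[:1]:
            p=d["location"]; print(cam,n,round(d["conf"],2),np.round(p),at_z(c,p,z).round(3))
E
```

```text
time: 4.32
tcp_pos: [0.4298, -0.04, 0.2539]
tool_rot: [0.0, 0.917, 0.398, 0.0]
wrist_force: [0.1, -0.3, -0.1]
grip_width: -0.001
gripper_force: 0.0
time: 4.95
tcp_pos: [0.4445, -0.0528, 0.2347]
tool_rot: [0.001, 0.917, 0.399, 0.001]
wrist_force: [-0.5, -0.4, 0.2]
grip_width: 0.003
gripper_force: 0.0
[ 0.44449428 -0.05283855  0.23467479]
top tread 0.71 [377. 204.] [ 0.559 -0.148  0.176]
top stop_peg 0.36 [464. 181.] [ 0.642 -0.417  0.09 ]
scene tread 0.65 [292. 162.] [ 0.552 -0.153  0.176]
scene stop_peg 0.93 [334. 179.] [ 0.46  -0.073  0.09 ]
```

View pics/scene1.png

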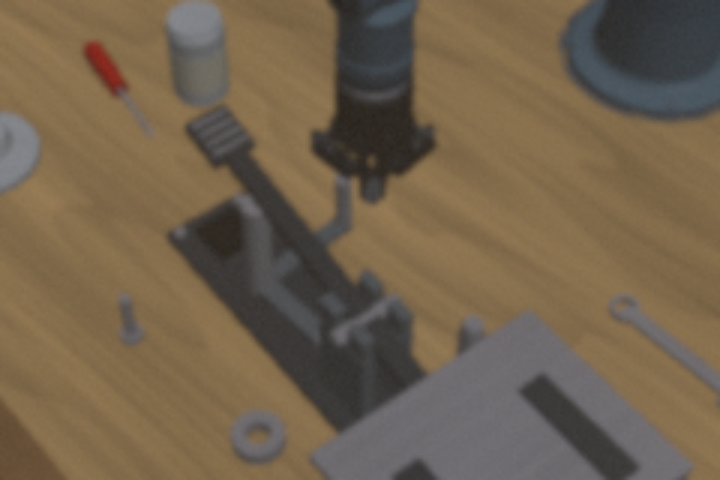

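The fingers at crop pixel (373,190) stand right beside the peg (343,180), on the correct side, so I'll push along tool y.

```bash
python3 -m pendant '255 0 0.4 0 0 0 0;255 0 0.4 0 0 0 0;255 0 0.4 0 0 0 0;255 0 0.4 0 0 0 0;255 0 0.4 0 0 0 0'
python3 - <<'E'
from h import *
for cam in("top","scene"):
    c=capture(cam); cv2.imwrite(f"pics/{cam}2.png",cv2.resize(c["pixels"][120:280,220:460,::-1],None,fx=3,fy=3))
    for n,z in (("tread",.176),("stop_peg",.09)):
        for d in tip_of(n,cam)[:1]:
            p=d["location"]; print(cam,n,round(d["conf"],2),np.round(p),at_z(c,p,z).round(3))
E
```

```text
time: 5.88
tcp_pos: [0.4879, -0.0934, 0.2337]
tool_rot: [-0.0, 0.917, 0.4, 0.0]
wrist_force: [0.1, 1.9, 0.2]
grip_width: -0.001
gripper_force: 0.6
scene tread 0.8 [295. 161.] [ 0.544 -0.151  0.176]
scene stop_peg 0.92 [317. 184.] [ 0.511 -0.097  0.09 ]
```

View pics/scene2.png

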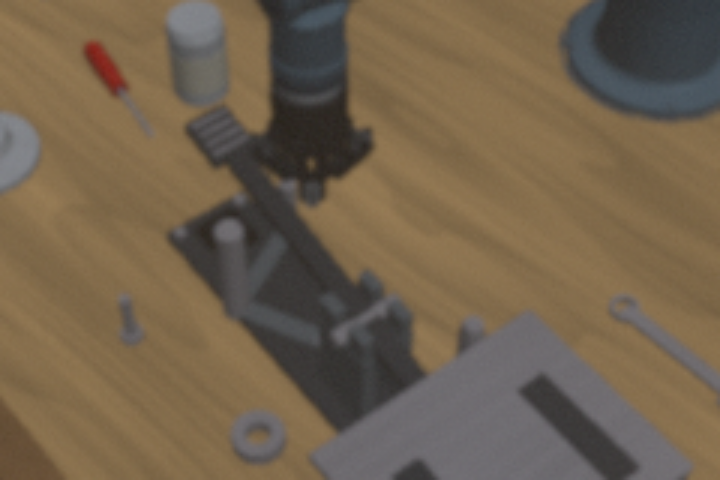

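The peg is now near (317,184), about 0.51, -0.10, so the stop is at about 0.47 rad. The post at crop (230,230) is well clear of the bar. I'll back off, rise, go above the tread and turn the gripper across the bar.

```bash
python3 -m pendant '255 0 -0.35 0 0 0 0;255 0 0 -1 0 0 0;255 0 0 -1 0 0 0;255 0 0 -1 0 0 0;255 0 0 -1 0 0 0'
python3 -m pendant '255 0 0 -1 0 0 0;255 0 0 -0.2 0 0 0;255 0.2 1 0 0 0 0;255 0 1 0 0 0 0;255 0 1 0 0 0 0'
python3 -m pendant '255 0 0.2 0 0 0 -0.1;255 0 0 0 0 0 -0.1;255 0 0 0 0 0 -0.1;255 0 0 0 0 0 -0.1;255 0 0 0 0 0 0'
python3 - <<'E'
from h import *
print(readout.observe()["joints"].round(2))
c=capture("wrist")
for d in tip_of("tread","wrist")[:1]:
    p=d["location"]; print(d["conf"],np.round(p),at_z(c,p,.176).round(3),at_depth(c,p).round(3))
c=capture("scene")
for n,z in(("tread",.176),("stop_peg",.09)):
    for d in tip_of(n,"scene")[:1]: print(n,d["conf"],at_z(c,d["location"],z).round(3))
cv2.imwrite("pics/scene3.png",cv2.resize(c["pixels"][100:260,200:440,::-1],None,fx=3,fy=3))
E
```

```text
time: 6.8
tcp_pos: [0.4783, -0.0849, 0.3545]
tool_rot: [-0.0, 0.917, 0.4, -0.0]
wrist_force: [-0.3, 1.0, 0.1]
grip_width: -0.001
gripper_force: 0.0
time: 7.42
tcp_pos: [0.5493, -0.1425, 0.3883]
tool_rot: [-0.001, 0.917, 0.4, -0.001]
wrist_force: [0.8, 0.6, 0.0]
grip_width: -0.001
gripper_force: 0.0
time: 8.05
tcp_pos: [0.5531, -0.1462, 0.3884]
tool_rot: [-0.001, 0.749, 0.663, -0.001]
wrist_force: [0.0, 0.9, -0.8]
grip_width: -0.003
gripper_force: 0.0
[-0.37  0.38  0.04  1.23 -0.    1.32]
0.77 [328. 241.] [ 0.557 -0.148  0.176] [ 0.557 -0.148  0.177]
tread 0.87 [ 0.545 -0.147  0.176]
stop_peg 0.95 [ 0.515 -0.104  0.09 ]
```

View pics/scene3.png

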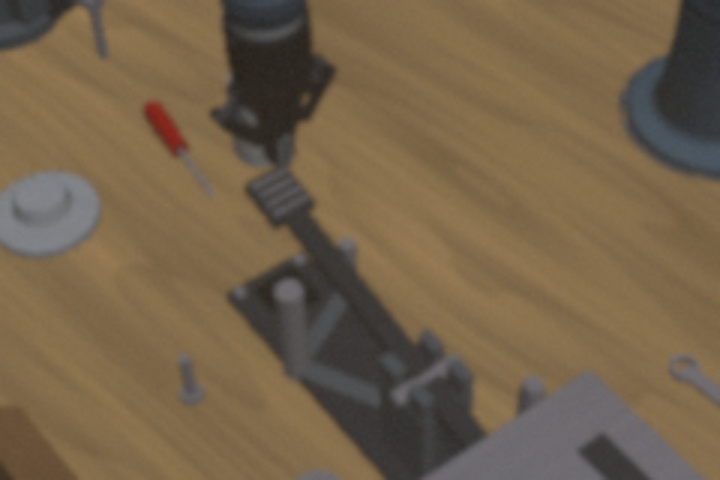

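The fingers stand right over the tread (crop 280,195), and the peg is still clear at (347,248). Now I'll descend in steps, watching the force.

```bash
python3 -m pendant '255 0 0.1 0.3 0 0 0;255 0 0 0.3 0 0 0;255 0 0 0.3 0 0 0;255 0 0 0.3 0 0 0;255 0 0 0.3 0 0 0'
python3 -m pendant '255 0 0 0.3 0 0 0;255 0 0 0.3 0 0 0;255 0 0 0.3 0 0 0;255 0 0 0.3 0 0 0;255 0 0 0.3 0 0 0'
```

```text
time: 8.93
tcp_pos: [0.5566, -0.1477, 0.3453]
tool_rot: [0.002, 0.749, 0.663, -0.001]
wrist_force: [-3.7, -4.1, 11.1]
grip_width: -0.006
gripper_force: 4.6
time: 9.55
tcp_pos: [0.5577, -0.1498, 0.3024]
tool_rot: [0.005, 0.749, 0.662, -0.002]
wrist_force: [-3.0, -9.3, 12.7]
grip_width: -0.002
gripper_force: 6.3
```

```bash
python3 -m pendant '255 0 0 0.3 0 0 0;255 0 0 0.3 0 0 0;255 0 0 0.3 0 0 0;255 0 0 0.3 0 0 0;255 0 0 0.3 0 0 0'
python3 -m pendant '255 0 0 0.3 0 0 0;255 0 0 0.3 0 0 0;255 0 0 0.2 0 0 0;255 0 0 0.1 0 0 0;255 0 0 0 0 0 0'
```

```text
time: 10.18
tcp_pos: [0.5581, -0.1484, 0.2574]
tool_rot: [0.004, 0.749, 0.663, 0.001]
wrist_force: [-2.6, -1.1, 13.8]
grip_width: -0.001
gripper_force: 6.9
time: 10.8
tcp_pos: [0.5581, -0.1463, 0.2299]
tool_rot: [0.001, 0.748, 0.664, 0.003]
wrist_force: [0.9, 3.7, 10.3]
grip_width: -0.0
gripper_force: 4.6
```

```bash
python3 -m pendant '255 0 0 0.2 0 0 0;255 0 0 0.2 0 0 0;255 0 0 0.1 0 0 0;255 0 0 0 0 0 0;255 0 0 0 0 0 0'
python3 - <<'E'
from h import *
c=capture("scene")
for n,z in(("tread",.05),("stop_peg",.09),("lid_lip",.17)):
    for d in tip_of(n,"scene")[:1]: print(n,d["conf"],at_z(c,d["location"],z).round(3),at_depth(c,d["location"]).round(3))
cv2.imwrite("pics/scene4.png",cv2.resize(c["pixels"][100:300,200:460,::-1],None,fx=3,fy=3))
E
```

```text
time: 11.42
tcp_pos: [0.5584, -0.1464, 0.2188]
tool_rot: [0.003, 0.748, 0.664, 0.004]
wrist_force: [-7.4, 6.8, 37.6]
grip_width: 0.001
gripper_force: 16.3
tread 0.55 [ 0.558 -0.14   0.05 ] [ 0.605 -0.08   0.14 ]
stop_peg 0.89 [ 0.506 -0.105  0.09 ] [ 0.505 -0.106  0.088]
lid_lip 0.92 [0.599 0.165 0.17 ] [0.604 0.169 0.178]
```

View pics/scene4.png

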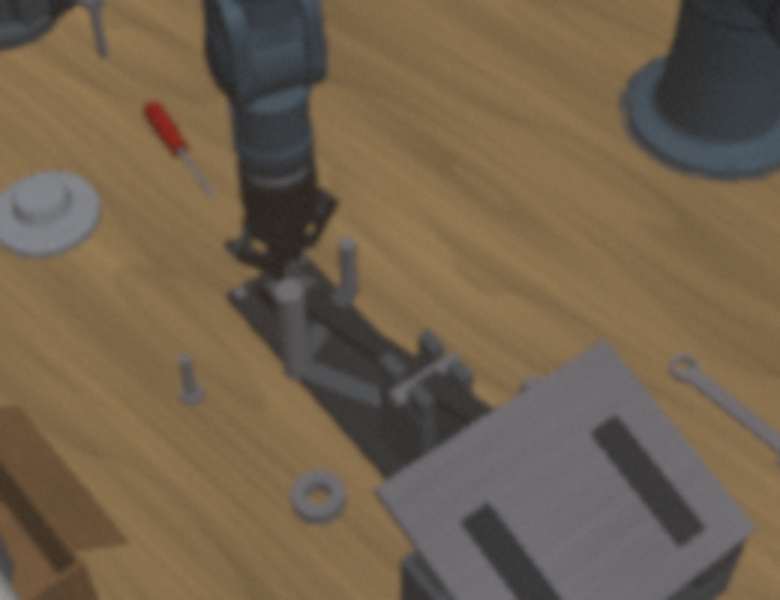

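The tread is on its pad with the force up to 38 N. The lid is raised: its lip is at about 178 mm, which is about 0.27 rad. The stop is clear and the gripper touches nothing else. I'll let it settle for one call and hand in.

```bash
python3 -m pendant '255 0 0 0 0 0 0;255 0 0 0 0 0 0;255 0 0 0 0 0 0;255 0 0 0 0 0 0;255 0 0 0 0 0 0'; python3 -c "
from plant import arm
print(arm.close_job())"
```

```text
time: 12.25
tcp_pos: [0.5584, -0.1464, 0.2188]
tool_rot: [0.003, 0.748, 0.664, 0.004]
wrist_force: [-8.4, 8.0, 37.3]
grip_width: 0.0
gripper_force: 16.3
the job is handed in; nothing more can be done
None
```

I handed the job in at about 12 s with the stop swung clear (about 0.47 rad), the fingers pressing the lever onto its pad at about 37 N, and the lid raised about 0.27 rad; the hand-in call gave no pass/fail result.

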